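Clamp the detector board in the sprung board holder

TASK

Take the spectrometer's detector board off the black mat and clamp it level and square in the middle of the board holder, detector housing upwards: push one short edge into the groove of one sprung jaw, lower the other edge past the opposite jaw, then let it go so that both jaws grip it and centre it between them. Be gentle, since hard pressing or driving a jaw onto its end stop cracks the board, and leave the other things on the bench where they are.

Things in the scene. Friction and masses are not known exactly. Their poses are not given: they have to be found in the camera images.
- board: detector board: green circuit board on an aluminium plate, 130 (x) x 64 (y) x 5 mm, a bare aluminium housing at its middle, 40 (x) x 36 (y) mm, 34 mm high above the board's upper face; grip it across its 36 mm. About 160 g. Origin: centre of the underside; z up, on the housing's side. Starts flat on the mat. Either short edge fits either jaw. 25 N between board and jaw cracks it.
- holder: board holder: grey foot 250 (x) x 90 (y) x 12 mm, fixed. Origin: centre of its underside; x along the line of the jaws, z up. On it an aluminium cross-bar carries two black sprung jaws, facing each other, 74 mm wide. Bar and jaws together are clamped up to 8 mm off the foot's middle along x, either way; this shift differs each time and is not measured: find it by feel.
- ledge_mid (a point): point fixed to the holder's foot, 55 mm above its underside, mid foot, at the height of the jaw ledges. With the bar unshifted and the jaws at rest, the groove bottoms lie 61 mm and the lip edges 56 mm from it, along the holder's -x (jaw_a) and +x (jaw_b). Clamped, the board lies level on both ledges, each jaw pushed back about 4 mm.
- jaw_a (a joint): how far jaw_a (-x side) is pushed back, away from the other, m: 0 at rest, end stop 0.018. 2.7 N starts it, then 0.45 N per mm. Its groove runs along y: ledge reaching 12 mm inwards from the groove's bottom, upper lip 10 mm above the ledge, 4 mm thick, reaching 5 mm inwards; jaw top 14 mm above the ledge. With an edge at the groove's bottom, push it 13 mm or more for the far edge to pass the other lip.
- jaw_b (a joint): the same for jaw_b, the like jaw on the holder's +x side, pushed back towards +x
- mat: black rubber mat, 200 (x) x 200 (y) x 3 mm, fixed; origin: centre of its underside
- screwdriver: screwdriver lying on the bench, 160 mm long, about 25 mm thick; not to be disturbed. Origin: underside
- beaker: glass beaker, 84 mm wide, 110 mm tall; not to be disturbed. Origin: underside
- small_beaker: glass beaker, 66 mm wide, 75 mm tall; not to be disturbed. Origin: underside
- bottle: amber bottle, 56 mm wide, 120 mm tall; not to be disturbed. Origin: underside
- mouse: black computer mouse, 105 x 60 x 30 mm; not to be disturbed. Origin: underside
- cuvette_rack: white cuvette rack, 50 x 90 mm, 45 mm tall; not to be disturbed. Origin: underside

How it is judged:
By the outcome, as a careful person would: the job done as asked, in the order asked, and still so for the second after the job is handed in, with the robot touching nothing.
It also fails if it takes over 64 s, if anything falls off the work surface, if the arm or the gripper's body presses on something with over 40 N, if the wrist force passes 120 N, or if a joint passes its speed limit or range.

ROBOT

A 6-joint arm with a two-finger parallel gripper is mounted at the origin on the work surface. World frame = base frame: x ahead of the robot, y to its left, z up, the work surface at z = 0. Lengths are in mm, angles in rad, forces in N, time in s.
With the tool pointing down it reaches from about 300 to 775 mm from the base axis. Payload 14.6 kg.
Tool frame: the origin (TCP) lies on the centre line of the jaws, within the pads' length; the fingertips stand 19 mm ahead of it and the grasp point (between the pads) is the TCP (bot.tip_reach is the distance from the TCP to the fingertips, in mm); z points along the fingers, y is the line along which they close (so a half turn about z gives the same grasp; the last joint's range is limited). The gripper opens to 85 mm and grips with 20 to 120 N. Pads are 22 mm wide; open, the fingers measure 114 mm over their backs; the gripper's body (76 mm by 85 mm) begins 54 mm behind the grasp point. The pads swing forward as they close: fully open they stand 13 mm farther back than shut.
Start: joints at [-0.067, 0.3, 1.521, -0, 1.321, -0.067], TCP at [549.991, -0.002, 250.281] pointing down, gripper open.
Joint ranges: [-3.03, 3.03], [-0.79, 2.21], [0.23, 2.52], [-1.04, 4.18], [0, 3.07], [-2.55, 2.55]. Speed limits (rad/s): [2.22, 2.22, 2.57, 3.14, 3.14, 3.14].

INTERFACE

Orientations are given as a unit quaternion [w, x, y, z].
In Python, from rig import bot gives the robot as it stands. Calls block until the motion is done:
- bot.move_to(position, orientation): joint-space move of the TCP to a pose.
- bot.servo_line(position, attitude=None, speed=150, until_force=None): straight line of the TCP; attitude=None keeps the orientation; speed is the mean speed in mm/s. With until_force (N) it stops when the force on the tool has changed by that much, and returns True; else False.
- bot.move_joints(angles): joint-space move.
- bot.move_gripper(opening, grip_force=None): finger opening in mm; grip_force is the grip in N (None keeps the last); returns when the fingers have stopped.
- bot.dwell(seconds).
- bot.ik(position, orientation): joint angles nearest the present ones, or None.
- bot.read_state(): the state.
- bot.read_camera(name): name is "scene" or "side" or "wrist"; returns a dict with "image" (420x560x3 uint8, blue, green, red), "depth" (420x560 float32, mm along the optical axis (not along the pixel's ray), 0 where there is no reading), "fovy" (degrees; the focal length in pixels is half the picture's height over the tangent of half this angle, whatever the lens; pixels are square), "cx", "cy" (the principal point, pixels), "k1" (the pictures are not rectified: a ray, as slopes to the right and down, at radius r is drawn at 1 + k1 r^2 times it, then the intrinsics apply), "eye" and "attitude" of the camera in the world; the wrist camera has in their place "mount" (4x4, takes a point from camera to tool coordinates, whose origin is the TCP and whose axes are the flange's). Camera axes: x right, y down, z forward; pixel columns grow to the right and rows downward; lengths in mm; the calibration is good to about 2 mm. A picture is of the moment at which its call begins: read the wrist's pose just before it.
A pose or a line that the arm cannot do raises bot.MotionError and nothing moves.
- bot.finish_job(): hands the job in; it is judged then, once.
The state is a dict: "clock": time; "joint_positions": joint angles; "qvel": joint speeds; "effort": joint torques, N m; "ee_pos": TCP position; "tool_rot": TCP orientation; "ft_force": force on the tool from outside, world axes, zero at the start; "moment": the same for the moment, N m; "grip_width": finger opening in mm; "grip_force": force on a finger pad.
Only numpy, scipy, OpenCV 4.12 (cv2) and the standard library are available. Lean on these libraries where they do the work, as an engineer would, in place of code of your own. Each camera call takes 0.05 s, during which the arm holds its last target. There are 200 camera calls.

## Working session

There is one attempt and no reset: what is moved stays moved. The work goes in short steps, each a Python script; the robot and the scene stay as the last script left them, time stands still between calls to the robot, and variables do not carry over. Pictures are saved under pics/ and viewed, at most 10 in all, crops included, and the job is handed in when it is done.

```bash
ls; mkdir -p pics
cat > h.py <<'E'
import numpy as np, cv2
from scipy.spatial.transform import Rotation as R
from rig import bot
def q2R(q): return R.from_quat([q[1],q[2],q[3],q[0]]).as_matrix()
def pose(c, st=None):
    if 'mount' in c:
        M=np.array(c['mount']); T=q2R(st['tool_rot']); p=np.array(st['ee_pos'])
        return T@M[:3,:3], T@M[:3,3]+p
    a=np.array(c['attitude']); return (q2R(a) if a.size==4 else a.reshape(3,3)), np.array(c['eye'])
def rays(c,uv,st=None):
    uv=np.asarray(uv,float).reshape(-1,2); f=210/np.tan(np.radians(c['fovy'])/2)
    d=(uv-[c['cx'],c['cy']])/f; s=d.copy()
    for _ in range(20): s=d/(1+c['k1']*(s**2).sum(1,keepdims=True))
    Rm,e=pose(c,st); return np.c_[s,np.ones(len(s))]@Rm.T, e
def onplane(c,uv,z,st=None):
    d,e=rays(c,uv,st); return e+d*((z-e[2])/d[:,2])[:,None]
def cloud(c,st=None):
    v,u=np.mgrid[0:420,0:560]; d,e=rays(c,np.c_[u.ravel(),v.ravel()],st)
    P=e+d*c['depth'].reshape(-1,1); P[c['depth'].ravel()==0]=np.nan
    return P.reshape(420,560,3)
def down(yaw): # tool z down, tool y at angle yaw in world
    y=np.array([np.cos(yaw),np.sin(yaw),0]); z=np.array([0,0,-1.]); x=np.cross(y,z)
    q=R.from_matrix(np.c_[x,y,z]).as_quat(); return np.array([q[3],*q[:3]])
E
python3 - <<'E'
from h import *
import pickle
o={}
for n in ('scene','side','wrist'):
    st=bot.read_state(); c=bot.read_camera(n); o[n]=(c,st)
    cv2.imwrite(f'pics/{n}0.png',c['image']); print(n,{k:v for k,v in c.items() if k not in('image','depth')})
pickle.dump(o,open('o.pkl','wb')); print(bot.read_state())
E
```

```text
pics
scene {'fovy': 42.532152480907214, 'cx': 277.09423755810974, 'cy': 200.83186505590635, 'k1': -0.14366749872855392, 'eye': array([1329.78555031,  -62.2541109 , 1107.3590772 ]), 'attitude': array([-0.22118731,  0.69742945,  0.64907679, -0.20824903])}
side {'fovy': 57.34841975477857, 'cx': 277.21937785648424, 'cy': 207.04731534903718, 'k1': -0.018204353430108233, 'eye': array([ 288.12622972, -721.38353218,  730.50755094]), 'attitude': array([-0.40853638,  0.89042257, -0.18557666,  0.07620356])}
wrist {'fovy': 59.71834288954253, 'cx': 282.55975676434605, 'cy': 210.942627397464, 'k1': -0.07701734784589695, 'mount': array([[-5.18851259e-04, -9.62938277e-01, -2.69721348e-01,
         6.96929422e+01],
       [ 9.99999835e-01, -5.66313576e-04,  9.81525785e-05,
        -2.06676981e-01],
       [-2.47261736e-04, -2.69721253e-01,  9.62938412e-01,
        -1.23772199e+02],
       [ 0.00000000e+00,  0.00000000e+00,  0.00000000e+00,
         1.00000000e+00]])}
{'clock': 0.15, 'joint_positions': array([-6.65952386e-02,  3.00370022e-01,  1.52141208e+00, -4.58741367e-05,
        1.32069183e+00, -6.65956000e-02]), 'qvel': array([ 0.00056799, -0.00222159, -0.0022993 ,  0.00016316, -0.00259202,
       -0.00024914]), 'effort': array([ 1.15317634e-03, -5.43663168e+01, -3.61884356e+01, -9.07762978e-05,
        3.16729136e-03,  4.75633647e-05]), 'ee_pos': array([ 5.49850496e+02, -4.02042653e-04,  2.49848248e+02]), 'tool_rot': array([-3.16991022e-04,  7.07102563e-01,  7.07110861e-01, -3.06877630e-04]), 'ft_force': array([-0.48014265,  1.34733269, -0.53013541]), 'moment': array([-0.02230509, -0.03784183,  0.00698451]), 'grip_force': 0.0, 'grip_width': 84.89774470067908}
```

View pics/scene0.png

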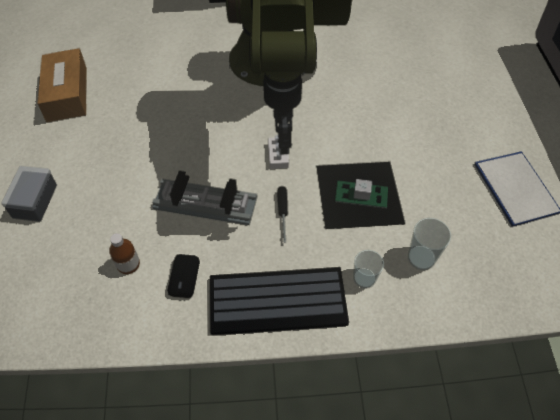

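View pics/side0.png

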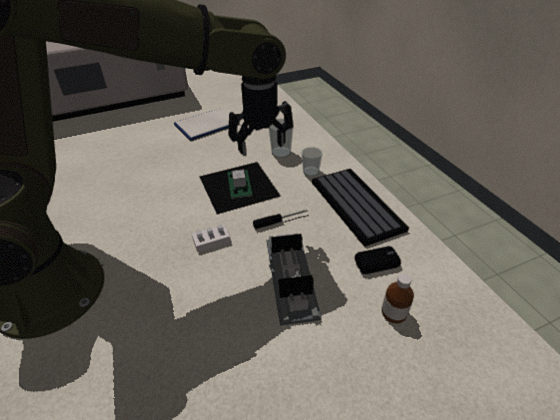

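The scene view shows the board at about (362,193) with its housing at (363,187). The holder is at (205,200), its jaws at (180,188) and (230,195), lying roughly along world y. The screwdriver (283,210) lies between them.

Run:
```python
from h import *
import pickle
o=pickle.load(open('o.pkl','rb')); c,st=o['scene']
hsv=cv2.cvtColor(c['image'],cv2.COLOR_BGR2HSV); P=cloud(c)
m=cv2.inRange(hsv,(40,60,20),(90,255,255)); m[:, :320]=0; m[:,410:]=0; m[:150]=0; m[240:]=0
cn=max(cv2.findContours(m,0,2)[0],key=cv2.contourArea)
w=onplane(c,cn.reshape(-1,2),8)[:,:2].astype(np.float32); print('board',cv2.minAreaRect(w))
h=P[150:240,320:410]; h=h[(h[...,2]>32)&(h[...,2]<60)]; print('housing',len(h),np.nanmedian(h,0))
b=P[150:240,140:265]
for lo,hi in((8,16),(17,30),(30,50),(55,85)):
    q=b[(b[...,2]>lo)&(b[...,2]<hi)]; print(lo,len(q),cv2.minAreaRect(q[:,:2].astype(np.float32)) if len(q) else '')
    if lo==55:
        _,l,k=cv2.kmeans(q.astype(np.float32),2,None,(3,50,.1),5,2); print(k)
        for i in(0,1): print(cv2.minAreaRect(q[l.ravel()==i][:,:2].astype(np.float32)),np.percentile(q[l.ravel()==i][:,2],[50,95]))
# wide screwdriver height
```

```text
board ((543.066650390625, 203.7421875), (131.4773712158203, 65.66648864746094), 76.92827606201172)
housing 230 [546.46478643 202.16423217  41.87351739]
8 644 ((483.4408264160156, -216.73898315429688), (329.02764892578125, 186.2655792236328), 74.93791198730469)
17 1364 ((539.7029418945312, -193.16226196289062), (253.21446228027344, 87.53931427001953), 74.96656036376953)
30 557 ((543.6572265625, -190.7913818359375), (213.77920532226562, 75.60181427001953), 78.30887603759766)
55 517 ((538.7664794921875, -189.4407501220703), (149.26487731933594, 76.63810729980469), 74.85270690917969)
[[ 558.40283  -127.526276   66.542625]
 [ 524.6353   -250.37097    65.82607 ]]
((555.3048095703125, -129.7607879638672), (24.91181182861328, 76.12235260009766), 75.3648681640625) [68.25578763 72.26112171]
((522.6824951171875, -248.86700439453125), (26.143169403076172, 76.62147521972656), 74.77250671386719) [67.94428157 72.23503905]
```

Run:
```python
from h import *
import pickle
a=np.radians(75.0)
print(bot.tip_reach)
o={}
for n,p,yaw in(('hold',(539.7-5,-193-20,215),-15),('board',(543,203-20,215),-13.1)):
    bot.move_to(p,down(np.radians(yaw))); bot.dwell(.2)
    st=bot.read_state(); c=bot.read_camera('wrist'); o[n]=(c,st); cv2.imwrite(f'pics/w_{n}.png',c['image'])
    print(n,st['clock'],st['ee_pos'],st['ft_force'])
    P=cloud(c,st)
    if n=='board':
        hsv=cv2.cvtColor(c['image'],cv2.COLOR_BGR2HSV)
        m=cv2.inRange(hsv,(40,60,20),(90,255,255)); cn=np.vstack([k for k in cv2.findContours(m,0,2)[0] if cv2.contourArea(k)>200])
        print('board',cv2.minAreaRect(onplane(c,cn.reshape(-1,2),8,st)[:,:2].astype(np.float32)))
        q=P[(P[...,2]>36)&(P[...,2]<50)]; q=q[np.hypot(*(q[:,:2]-[544,203]).T)<50]; print('housing',cv2.minAreaRect(q[:,:2].astype(np.float32)),np.median(q[:,2]))
    else:
        for lo,hi in((9,16),(63,76)):
            q=P[(P[...,2]>lo)&(P[...,2]<hi)]; q=q[np.hypot(*(q[:,:2]-[540,-193]).T)<145]
            e=np.array([np.cos(a),np.sin(a)]);s=(q[:,:2]-[540,-193])@e;t=(q[:,:2]-[540,-193])@[-e[1],e[0]]
            print(lo,np.median(q[:,2]),cv2.minAreaRect(q[:,:2].astype(np.float32)),'s',np.percentile(s,[.5,99.5]),'t',np.percentile(t,[.5,99.5]))
            if lo>50: 
              for g in(s<0,s>0): print(np.percentile(s[g],[1,50,99]),cv2.minAreaRect(q[g][:,:2].astype(np.float32)))
pickle.dump(o,open('o2.pkl','wb'))
cv2.imwrite('pics/w_both.png',np.hstack([cv2.resize(o[k][0]['image'],(400,300)) for k in o]))
```

```text
19.0
hold 1.225 [ 535.15937058 -211.78202453  215.36221005] [ 0.21925464 -0.60927862 -0.37880637]
9 12.088404769277957 ((537.1127319335938, -191.16326904296875), (250.0195770263672, 90.77357482910156), 74.61710357666016) s [-123.03349073  124.85766977] t [-41.90808023  48.29536715]
63 69.11182776848761 ((537.8175659179688, -188.86489868164062), (146.05239868164062, 74.2445068359375), 74.68893432617188) s [-68.98125869  76.31356034] t [-33.6031056   39.86893504]
[-69.00717599 -59.96660591 -51.97628051] ((520.9161987304688, -250.59239196777344), (18.02788543701172, 74.24735260009766), 74.664794921875)
[59.93169939 68.17279183 76.30500895] ((554.8616943359375, -126.61297607421875), (17.153228759765625, 73.87281799316406), 75.11155700683594)
board 2.9417 [543.26921186 182.22445272 215.00719475] [-0.4510128  -0.3664165  -0.63970346]
board ((542.5811767578125, 204.77645874023438), (131.51614379882812, 65.55339813232422), 76.70648193359375)
housing ((542.6167602539062, 205.17477416992188), (39.28884506225586, 36.07778549194336), 76.88357543945312) 42.30215355832348
```

View pics/w_both.png

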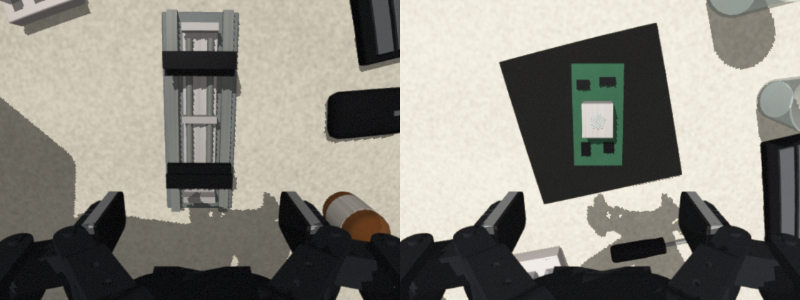

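The left half shows the empty holder: lengthwise, with jaws at (200,62) and (200,175). The right half shows the board on the mat with its housing at (598,120). The measured sizes agree with the given ones: foot 250×90, jaw gap 112, jaw top 69, housing 36×39 at z 42. Next I grasp.

```bash
cat >> h.py <<'E'
YAW=np.radians(74.7); e=np.array([np.cos(YAW),np.sin(YAW),0]); J=np.array([537.8,-188.9,0]); H=28.; OFF=0.
def bpose(sn,zn,th,h=None):
    "TCP pose for board with its -e lower edge at s=sn (from J), z=zn, tilt th deg (+e end up)"
    h=H if h is None else h; th=np.radians(th); up=np.array([0,0,1.])
    ax=np.cos(th)*e+np.sin(th)*up; n=-np.sin(th)*e+np.cos(th)*up
    p=J+sn*e+zn*up+(65+OFF)*ax+h*n
    z=-n; y=np.array([np.sin(YAW),-np.cos(YAW),0]); x=np.cross(y,z)
    q=R.from_matrix(np.c_[x,y,z]).as_quat(); return p,np.array([q[3],*q[:3]])
def F(n=10):
    f=[]
    for _ in range(n): bot.dwell(.03); f.append(bot.read_state()['ft_force'])
    f=np.mean(f,0); return np.round([f@e,f[2],f@np.cross([0,0,1],e)],2)
E
python3 - <<'E'
from h import *
q=down(np.radians(76.8-90)); c0=np.array([542.6,205.0])
bot.move_to([*c0,95],q); bot.servo_line([*c0,31],speed=60)
print(bot.read_state()['ee_pos'],F())
bot.move_gripper(30,80); s=bot.read_state(); print(s['grip_width'],s['grip_force'],s['ee_pos'])
bot.servo_line([*c0,60],speed=50); bot.servo_line([*c0,160],speed=120)
bot.dwell(.2); st=bot.read_state(); c=bot.read_camera('wrist'); cv2.imwrite('pics/held.png',c['image'])
hsv=cv2.cvtColor(c['image'],cv2.COLOR_BGR2HSV); m=cv2.inRange(hsv,(40,60,20),(90,255,255))>0
P=(cloud(c,st)-st['ee_pos'])@q2R(st['tool_rot']); g=P[m]; g=g[(abs(g[:,0])<80)&(abs(g[:,1])<40)&(abs(g[:,2])<60)]
print('green',len(g),np.percentile(g,[.5,50,99.5],axis=0),'plane',np.linalg.lstsq(np.c_[g[:,:2],np.ones(len(g))],g[:,2],rcond=None)[0])
print(st['clock'],st['grip_width'],st['ee_pos'],F())
E
```

```text
[542.81091729 205.08467809  31.39605038] [ 0.07  0.12 -0.11]
34.707227275342156 80.81022262573242 [542.79692322 205.07143315  31.3022093 ]
green 17706 [[-54.14886108 -32.38360103  10.53923692]
 [ 37.58762012  -0.32140112  23.1001415 ]
 [ 64.73728509  31.35249277  24.82285025]] plane [ 1.02887193e-02 -1.75058190e-03  2.24457747e+01]
7.5333 34.940027212421015 [542.4164504  204.92310145 159.33876869] [ 0.4  -1.05  0.06]
```

View pics/held.png

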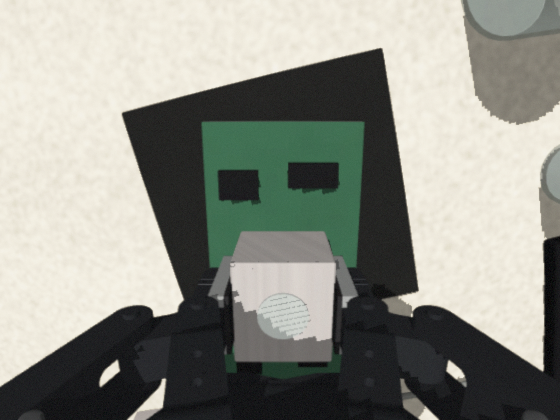

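The board is held squarely: its far edge is at 64.7 mm and its underside about 28 mm below the TCP. Next I hover tilted at the holder and feel into the −y jaw.

Run:
```python
from h import *
bot.move_to(*bpose(-45,110,9.5)); bot.servo_line(bpose(-45,72,9.5)[0],speed=80)
bot.servo_line(bpose(-45,57.5,9.5)[0],speed=25); print('free',F(15),bot.read_state()['clock'])
def sn(): return (bot.read_state()['ee_pos']-bpose(0,57.5,9.5)[0])@e
hit=bot.servo_line(bpose(-63,57.5,9.5)[0],speed=12,until_force=2.0)
print(hit,sn(),F(15),bot.read_state()['ee_pos']-bpose(sn(),57.5,9.5)[0])
c=bot.read_camera('side'); cv2.imwrite('pics/ins.png',cv2.resize(c['image'][210:340,230:360],(780,600)))
print(bot.read_state()['clock'])
```

```text
free [ 0.1  -1.55 -0.24] 11.1917
True -60.51569203293029 [ 2.47 -0.2  -0.67] [-0.44008677  0.12039412 -0.79950927]
12.925
```

View pics/ins.png

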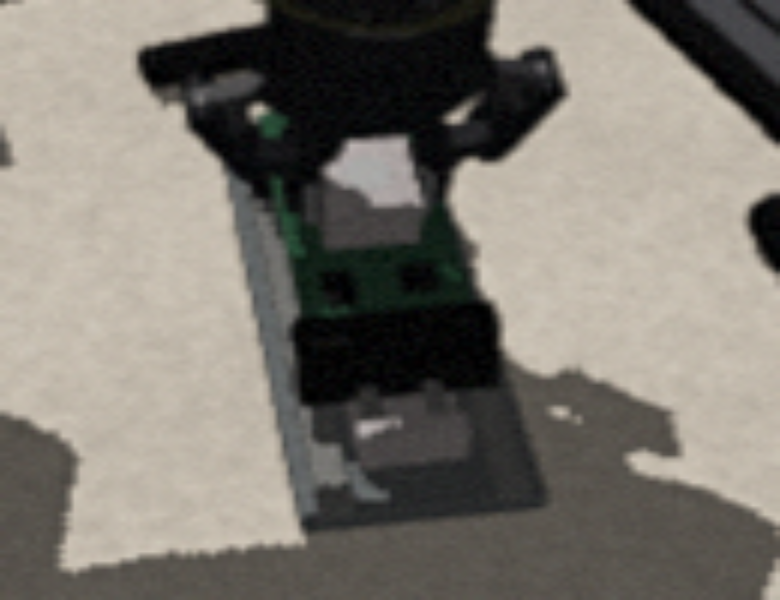

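The picture shows the near edge inside the −y jaw at (395,315), with the board still clear above the other jaw. Contact at s = −60.5 matches the expected groove bottom, so the bar shift is about +3 mm. Next I push in.

Run:
```python
from h import *
def sn(th,zn): return (bot.read_state()['ee_pos']-bpose(0,zn,th)[0])@e
z=58.2
bot.servo_line(bpose(-60.5,z,9.5)[0],speed=10); print(F())
for s in(-65,-70,-74,-75.5):
    bot.servo_line(bpose(s,z,9.5)[0],speed=20); print(s,sn(9.5,z),F(6),bot.read_state()['ee_pos'][2]-bpose(s,z,9.5)[0][2])
print(bot.read_state()['clock'])
st=bot.read_state(); c=bot.read_camera('wrist'); cv2.imwrite('pics/push.png',c['image'])
P=cloud(c,st); S=(P-J)@e; t=(P-J)@np.cross([0,0,1],e)
k=(P[...,2]>66)&(P[...,2]<72.5)&(abs(t)<36)&(S>40)&(S<80)&(c['image'].max(2)<60); print('B',k.sum(),np.percentile(S[k],[1,50,99]) if k.any() else'')
```

```text
[ 3.03 -1.67  1.73]
-65 -65.06987452430079 [ 4.71 -1.83  2.08] -0.04292512831855788
-70 -69.73078895464074 [ 6.92 -1.13  2.21] -0.017940002280113276
-74 -73.5131895665354 [ 8.16 -0.54  2.23] 0.011007072403813822
-75.5 -74.91728301757888 [ 8.81 -0.6   2.32] 0.03341690838507816
15.7333
B 6613 [55.94897655 64.12677215 72.48124225]
```

View pics/push.png

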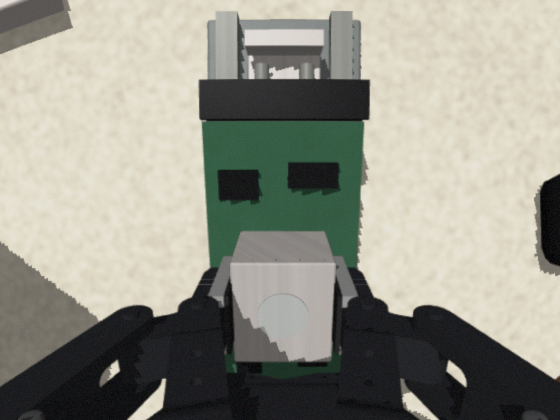

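Jaw A is pushed back about 14 mm with 8.8 N. Lip B's edge is at s = 56.0, and the board's far edge is just short of it. I push 1 mm more and lower the far end with force guards.

Run:
```python
from h import *
bot.servo_line(bpose(-76.7,58.2,9.5)[0],speed=15)
for th,z in((7,58),(5,57.9),(3.5,57.8),(2,57.7),(1,57.6),(0,57.5)):
    p,q=bpose(-76.7,z,th); h=bot.servo_line(p,q,speed=15,until_force=5)
    f=F(5); d=bot.read_state()['ee_pos']-p; print(th,h,f,'ds',round(d@e,2),'dz',round(d[2],2))
    if h or abs(f[1]+1.5)>5: break
st=bot.read_state(); c=bot.read_camera('wrist'); cv2.imwrite('pics/low.png',c['image']); print(st['clock'])
P=cloud(c,st); S=(P-J)@e; t=(P-J)@np.cross([0,0,1],e)
k=(P[...,2]>66)&(P[...,2]<72.5)&(abs(t)<36)&(S>40)&(S<80)&(c['image'].max(2)<60); print('B',k.sum(),np.percentile(S[k],[1,50,99]) if k.any() else'')
hsv=cv2.cvtColor(c['image'],cv2.COLOR_BGR2HSV); m=cv2.inRange(hsv,(40,60,20),(90,255,255))>0
k=m&(abs(t)<33)&(S>20)&(S<62); print('edge',np.percentile(S[k],[50,99.5]),'z near/far',np.median(P[...,2][k&(S<32)]),np.median(P[...,2][k&(S>45)]))
```

```text
7 False [9.79 0.39 3.27] ds 0.8 dz 0.1
5 False [10.08  0.81  3.14] ds 0.74 dz 0.06
3.5 False [9.77 0.79 2.6 ] ds 0.72 dz 0.08
2 False [9.77 0.59 3.35] ds 0.74 dz 0.09
1 False [9.87 0.99 3.02] ds 0.72 dz 0.12
0 False [9.44 0.63 3.41] ds 0.71 dz 0.13
18.7833
B 9047 [56.16067562 64.47766701 72.5465276 ]
edge [40.82590567 54.09071679] z near/far 62.5796126827305 62.657880008122675
```

View pics/low.png

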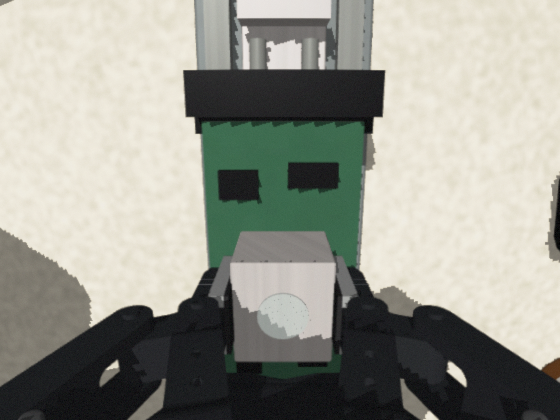

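The far edge is past the lip (edge 54.1 against lip 56.2). The board is level, with its top at z 62.6, under the lip. Next I let the jaw carry it back to the middle, seat it and balance the forces.

Run:
```python
from h import *
def rep(l,p): d=bot.read_state()['ee_pos']-p; print(l,F(8),'ds',round(d@e,2),'dz',round(d[2],2))
for s in(-72,-68,-66.5,-65):
    p=bpose(s,57.3,0)[0]; h=bot.servo_line(p,speed=20,until_force=10); rep((s,h),p)
    if h: break
else:
    p=bpose(-65,54,0)[0]; h=bot.servo_line(p,speed=8,until_force=2.5); rep(('down',h),p)
st=bot.read_state(); print(st['clock'],st['ee_pos'])
```

```text
(-72, False) [7.58 0.41 2.62] ds 0.52 dz 0.19
(-68, False) [3.21 0.97 2.42] ds -0.1 dz 0.17
(-66.5, False) [1.99 1.98 1.6 ] ds -0.04 dz 0.11
(-65, False) [0.66 2.52 0.77] ds -0.01 dz 0.08
('down', True) [-0.22  5.86  1.06] ds -0.06 dz 1.24
21.75 [ 537.95704108 -189.01521237   83.2211315 ]
```

Forces are balanced and the board is seated. I'll release and check.

Run:
```python
from h import *
p=bot.read_state()['ee_pos']; bot.servo_line(p+[0,0,.1],speed=5); print(F())
bot.move_gripper(60); bot.dwell(.3); print(F(),bot.read_state()['grip_width'])
p=bot.read_state()['ee_pos']; bot.servo_line(p+[0,0,60],speed=80); bot.servo_line(np.array([537.8,-188.9,215])-20*e,speed=150)
bot.dwell(.3); st=bot.read_state(); c=bot.read_camera('wrist'); cv2.imwrite('pics/end.png',c['image']); print(st['clock'])
P=cloud(c,st); S=(P-J)@e; t=(P-J)@np.cross([0,0,1],e); Z=P[...,2]; dk=c['image'].max(2)<60
for n,a,b in(('A',-85,-45),('B',45,85)):
    k=(Z>66)&(Z<72)&(abs(t)<36)&(S>a)&(S<b); print(n,np.percentile(S[k],[1,50,99]))
k=(Z>90)&(Z<100)&(np.hypot(S,t)<40); print('housing',np.percentile(S[k],[1,99]),np.percentile(t[k],[1,99]),np.median(Z[k]),cv2.minAreaRect(P[k][:,:2].astype(np.float32)))
m=cv2.inRange(cv2.cvtColor(c['image'],cv2.COLOR_BGR2HSV),(40,60,20),(90,255,255))>0
k=m&(abs(t)<40)&(abs(S)<62); print('green z',np.median(Z[k&(S<-30)]),np.median(Z[k&(S>30)]),np.median(Z[k&(t<-20)]),np.median(Z[k&(t>20)]),'t',np.percentile(t[k],[1,99]),'S',np.percentile(S[k],[.5,99.5]))
```

```text
[ 0.04  2.21 -0.25]
[-0.    0.29  0.19] 59.85219846156733
25.1833
A [-76.75888106 -67.68434157 -59.51358126]
B [60.20709095 68.40224495 76.56559437]
housing [-19.32153759  19.6320472 ] [-17.21950453  17.94188301] 94.4196507633602 ((537.4425048828125, -188.7487030029297), (39.535221099853516, 36.011009216308594), 74.60762023925781)
green z 60.35577012471816 60.36169224628597 60.40010118194721 60.36611943360248 t [-31.390325    31.85201918] S [-61.06688986  59.88879834]
```

View pics/end.png

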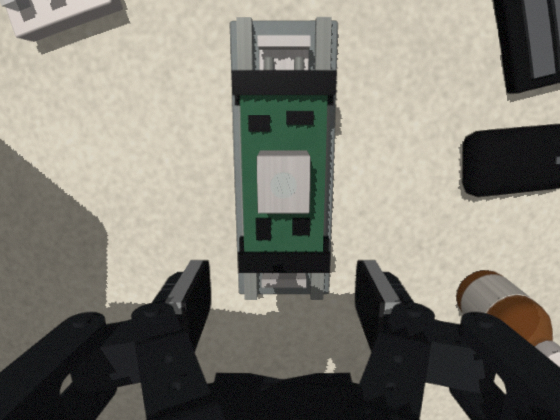

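The board lies level between the two jaws, spanning (285,97) to (285,245) in the picture. Its top is at z 60.4, both jaws are pushed back about 4 mm, and it is centred and square to about 0.5 mm. I'll hand it in.

```bash
python3 -c "
from rig import bot
print(bot.finish_job())"
```

```text
the job is handed in; nothing more can be done
None
```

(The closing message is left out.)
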